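# Close the denture carton and hold it against the sprung stop for taping

### The arm

A 6-joint arm with a two-finger parallel gripper is mounted at the origin on a cart in front of the work surface, level with it; the furniture and walls round the work are solid. World frame = base frame: x ahead of the robot, y to its left, z up, the work surface at z = 0. Lengths are in m, angles in degrees, forces in N, time in s.
With the tool pointing down it reaches from about 0.375 to 0.75 m from the base axis. Payload 9 kg.
Tool frame: the origin (TCP) lies where the fingers leave the gripper's body, on its centre line; the fingertips stand 73 mm ahead of it and the grasp point (between the pads) lies 54 mm ahead of it (robot.tip_reach is the distance from the TCP to the fingertips, in m); z points along the fingers, y is the line along which they close (so a half turn about z gives the same grasp; the last joint's range is limited). The gripper opens to 85 mm and grips with 20 to 120 N. Pads are 22 mm wide; open, the fingers measure 114 mm over their backs; the gripper's body (76 mm by 85 mm) begins 54 mm behind the grasp point. The pads swing forward as they close: fully open they stand 13 mm farther back than shut.
Start: joints at [58.745, 5.964, 5.575, 89.605, 0, 77.527], TCP at [0.193, 0.568, 0.304] pointing down, gripper open.
Joint ranges: [-171.21, 171.21], [-48.23, 106.86], [-62.78, 66.21], [-105.2, 120.99], [-86.42, 89.51], [-180, 180]. Speed limits (degrees/s): [127.2, 127.2, 147.25, 180, 180, 180].

### API

Orientations are given as [roll, pitch, yaw] about the fixed x, y, z axes, in that order (R = Rz(yaw) Ry(pitch) Rx(roll)).
In Python, from plant import robot gives the robot as it stands. Calls block until the motion is done:
- robot.move_pose(position, orientation): joint-space move of the TCP to a pose.
- robot.line_to(position, vel=0.15, rotation=None, guard=None): straight line of the TCP; rotation=None keeps the orientation; vel is the mean speed in m/s. With guard (N) it stops when the force on the tool has changed by that much, and returns True; else False.
- robot.goto_joints(angles): joint-space move.
- robot.set_gripper(opening): finger opening in m; the grip force is fixed at half the most; returns when the fingers have stopped.
- robot.pause(seconds).
- robot.ik(position, orientation): joint angles nearest the present ones, or None.
- robot.observe(): the state.
- robot.grab_frame(name): name is "scene" or "top" or "wrist"; returns the picture (400x640x3 uint8, blue, green, red); there is no depth.
- robot.get_calibration(name): a dict with "vertical_fov" (degrees; the focal length in pixels is half the picture's height over the tangent of half this angle, whatever the lens; pixels are square), "cx", "cy" (the principal point, pixels), "rvec" (rotation vector, rad) and "tvec" (3), from world to camera coordinates, as OpenCV has them. Camera axes: x right, y down, z forward; pixel columns grow to the right and rows downward; lengths in m; the calibration is good to about 2 mm. The wrist camera is an equidistant fisheye: a pixel r from the principal point sees the ray r / f radians off the axis. A picture is of the moment at which its call begins: read the wrist's pose just before it. get_calibration takes no time and is no camera call; for the wrist camera it gives the pose at the moment of the call.
A pose or a line that the arm cannot do raises robot.IKError and nothing moves.
- robot.job_done(): hands the job in; it is judged then, once.
The state is a dict: "time": time; "q": joint angles; "qvel": joint speeds; "joint_torque": joint torques, N m; "tool_pos": TCP position; "tcp_rot": TCP orientation; "ft_force": force on the tool from outside, world axes, zero at the start; "torque": the same for the moment, N m; "gripper_width": finger opening in m; "gripper_force": force on a finger pad.
Only numpy, scipy, OpenCV 4.12 (cv2) and the standard library are available. Lean on these libraries where they do the work, as an engineer would, in place of code of your own. Each camera call takes 0.05 s, during which the arm holds its last target. There are 200 camera calls.

### The job

Close the small open carton with the denture in it: fold the short inner flap down first, then the long outer flap over it. Then bring the carton, standing on the bench, end-on and centred against the plate of the sprung backstop and hold it there with a steady push of about 12 N (plate pushed in about 17 mm, pointer between the two index lines, never bottomed out) so that I can tape it. Finish while still holding and pushing the carton, with both flaps down; do not let go, and leave the other things on the bench alone.

Things in the scene. Friction and masses are not known exactly. Their poses are not given: they have to be found in the camera images.
- carton: loose cardboard carton with a denture in it, 0.35-0.65 kg: 120 mm long (x), 64 wide (y), 64 high to the inner flap's hinge, 70 over the closed flaps; walls 3 mm. Origin: centre of its underside, z up; +x end faces the backstop. End flaps are already folded in; two long flaps stand on the long sides. Once closed, grip it from above across its 64 mm width or push its -x end.
- inner_flap (a joint): angle of the short inner flap, hinged on the carton's -y long edge (line along x at carton y = -32, z = 64 mm). 0 = closed flat over the opening; 1.57 = upright; more = leaning outward; stop at 2.3. 118 mm along x, 40 mm from hinge to free edge, 2.5 mm thick. Crease friction 0.03 N m: it stays where left.
- inner_flap_edge (a point): middle of the free edge of the inner flap, 40 mm from its hinge
- outer_flap (a joint): angle of the long outer flap, hinged on the carton's +y long edge (line along x at carton y = +32, z = 67 mm). 0 = closed flat over the inner flap; 1.57 = upright; more = leaning outward; stop at 2.3. 118 mm along x, 60 mm from hinge to free edge, 2.5 mm thick. Crease friction 0.03 N m: it stays where left.
- outer_flap_edge (a point): middle of the free edge of the outer flap, 60 mm from its hinge
- backstop: sprung stop fixed to the bench: steel plate 96 mm wide, 58 high, sprung on two rods before an aluminium block, 105 mm deep in all. Origin: on the bench under the centre of the plate's front face, plate fully out. x: away from the robot, the way the plate is pushed; y along the face; z up. A pointer on the plate reaches two black lines on the block's white scale at 11.5 and 22.5 mm of travel.
- stop_plate (a joint): how far the plate is pushed in, m. 0 = fully out, 0.030 = bottomed out. The spring pushes back 0.7 N for each mm: 8 N at 11.4 mm, 12 N at 17 mm, 16 N at 22.9 mm.
- plate_face (a point): centre of the plate's front face, 33 mm above the bench; moves with the plate
- mug: white mug, 94 mm high, bystander; origin at its underside
- tape_clear: roll of tape lying flat, 92 mm across, 48 mm high, bystander; origin at its underside
- jar_paste: round jar with a green lid, 58 mm across, 50 mm high, bystander; origin at its underside
- bottle_separator: pink bottle with a white cap, 42 mm across, 105 mm high, bystander; origin at its underside

How it is judged:
By the outcome, as a careful person would: the job done as asked, in the order asked, and still so for the second after the job is handed in, while the arm keeps its last pose, push and grip.
It also fails if it takes over 56 s, if anything falls off the work surface, if the arm or the gripper's body presses on something with over 40 N, if the wrist force passes 120 N, or if a joint passes its speed limit or range.

## Working session

There is one attempt and no reset: what is moved stays moved. The work goes in short steps, each a Python script; the robot and the scene stay as the last script left them, time stands still between calls to the robot, and variables do not carry over. Pictures are saved under pics/ and viewed, at most 13 in all, crops included, and the job is handed in when it is done.

```bash
ls; mkdir -p pics; python3 - <<'E'
from plant import robot
import cv2, numpy as np
for n in ("scene","top","wrist"):
    im=robot.grab_frame(n); cv2.imwrite(f"pics/{n}0.png",im); c=robot.get_calibration(n); print(n,c)
s=robot.observe(); print(s)
a=cv2.imread("pics/scene0.png");b=cv2.imread("pics/top0.png")
E
```

```text
pics
scene {'vertical_fov': 56.94606614806543, 'cx': 316.10111433851984, 'cy': 200.98665574469743, 'rvec': array([ 2.41483367, -0.53175129,  0.16890555]), 'tvec': array([-0.52118279,  0.23849459,  1.02922426])}
top {'vertical_fov': 47.466486152512715, 'cx': 309.6668713186459, 'cy': 196.8616479946929, 'rvec': array([ 2.19607309, -2.17016007,  0.03820689]), 'tvec': array([-0.01331113,  0.5890063 ,  1.27616924])}
wrist {'vertical_fov': 65.70646984690485, 'cx': 318.2030156796678, 'cy': 203.18241732939399, 'rvec': array([-2.33765349, -1.67469504, -0.26256364]), 'tvec': array([-0.59904683, -0.03998586,  0.38117184])}
{'time': 0.15, 'q': array([5.87452491e+01, 5.99075327e+00, 5.53803048e+00, 8.96059613e+01,
       1.16642144e-03, 7.75269129e+01]), 'qvel': array([-0.00282554, -0.06071096,  0.24981452,  0.05561869,  0.0107702 ,
        0.01066378]), 'joint_torque': array([ 3.45219683e-03, -5.57355702e+01,  5.04007852e+01,  1.26341439e-02,
       -2.61362748e-04, -2.89203149e-05]), 'tool_pos': array([0.19306384, 0.56789493, 0.30330806]), 'tcp_rot': array([-1.79942953e+02, -1.38135324e-02,  1.61218329e+02]), 'ft_force': array([ 0.60950704, -0.1628524 ,  0.02183968]), 'torque': array([-0.05638366,  0.01736376, -0.00093024]), 'gripper_force': 0.0, 'gripper_width': 0.08564533075563553}
```

View pics/top0.png

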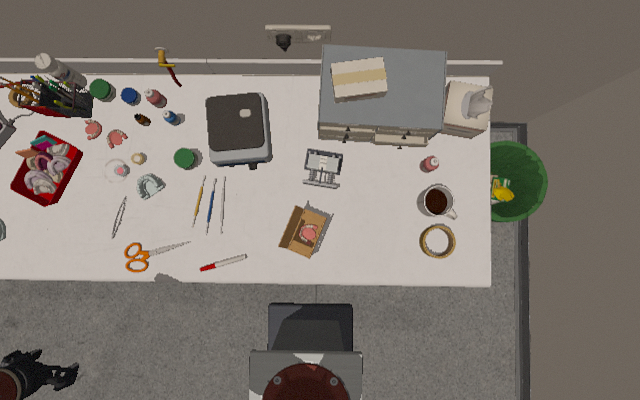

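View pics/scene0.png

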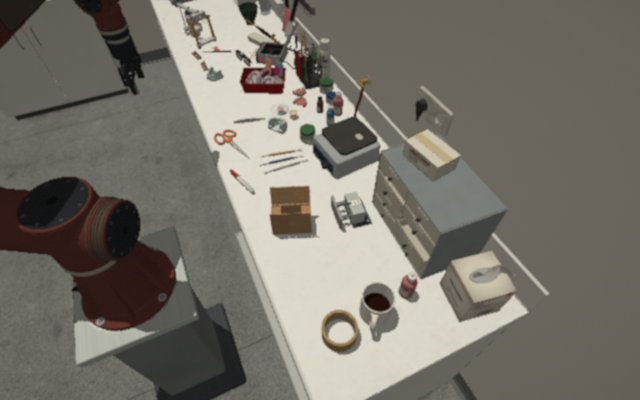

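The top view shows the carton near (305,232) and the backstop near (323,168). The bystanders are to the right (bottle 429,163; mug 438,203; tape 437,241). Next I'll zoom in.

```bash
python3 - <<'E'
import cv2, numpy as np
a=cv2.imread("pics/top0.png")[140:265,265:365];b=cv2.imread("pics/scene0.png")[175:245,260:380]
a=cv2.resize(a,(400,500),interpolation=cv2.INTER_CUBIC);b=cv2.resize(b,(400,233),interpolation=cv2.INTER_CUBIC)
o=np.zeros((500,800,3),np.uint8);o[:,:400]=a;o[:233,400:]=b
cv2.imwrite("pics/z0.png",o)
E
```

```text
(no output)
```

View pics/z0.png

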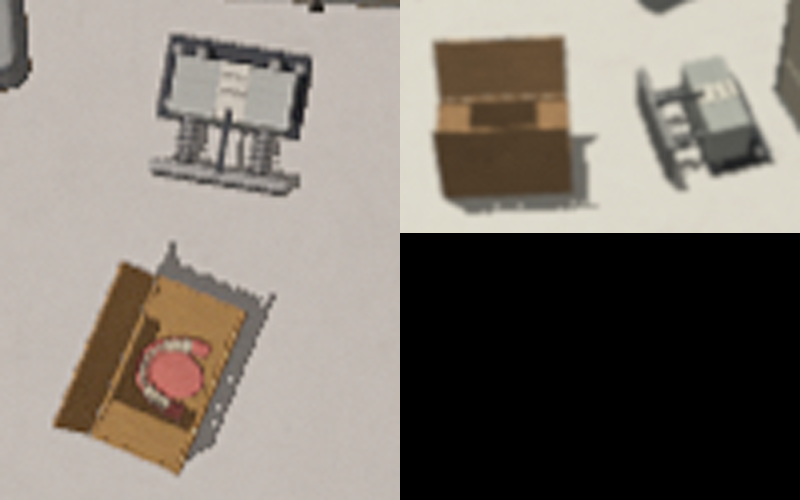

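The zoom shows the carton yawed about -22°, with its outer flap leaning out on the left and the inner flap near upright on the right. The backstop plate's front edge runs from (152,165) to (298,187) in the zoom, a yaw of about -9°.

```bash
cat > h.py <<'E'
import cv2, numpy as np
from scipy.spatial.transform import Rotation as R
from plant import robot
def cal(n):
    c=robot.get_calibration(n); c=dict(c); c['n']=n; c['f']=200/np.tan(np.radians(c['vertical_fov'])/2); return c
def ray(c,u,v):
    x,y=(u-c['cx'])/c['f'],(v-c['cy'])/c['f']
    if c['n']=='wrist':
        r=np.hypot(x,y)+1e-12; d=np.array([np.sin(r)*x/r,np.sin(r)*y/r,np.cos(r)])
    else: d=np.array([x,y,1.])
    M=R.from_rotvec(np.ravel(c['rvec'])).as_matrix(); return -M.T@np.ravel(c['tvec']), M.T@d/np.linalg.norm(d)
def onz(c,u,v,z):
    o,d=ray(c,u,v); return o+d*(z-o[2])/d[2]
def proj(c,p):
    M=R.from_rotvec(np.ravel(c['rvec'])).as_matrix(); q=M@np.asarray(p)+np.ravel(c['tvec'])
    if c['n']=='wrist':
        r=np.hypot(q[0],q[1])+1e-12; th=np.arctan2(r,q[2]); x,y=q[0]/r*th,q[1]/r*th
    else: x,y=q[0]/q[2],q[1]/q[2]
    return np.array([c['f']*x+c['cx'],c['f']*y+c['cy']])
E
python3 - <<'E'
from h import *
np.set_printoptions(precision=4,suppress=True)
c=cal('top'); z=lambda u,v,h: onz(c,265+u/4,140+v/4,h)
for n,u,v,h in [('R near top',180,470,.064),('R far top',245,312,.064),('L near',98,433,.067),('L far',155,277,.067),('flap near',55,428,.1),('flap far',122,262,.1),('plateL',152,165,.06),('plateR',298,187,.06)]: print(n,z(u,v,h))
for n,u,v,h in [('jar',185,158,.05),('bottle',430,163,.105),('mug',438,203,.09),('tape',437,241,.05)]: print(n,onz(c,u,v,h))
w=cal('wrist'); o,d=ray(w,w['cx'],w['cy']); s=robot.observe(); T=R.from_euler('xyz',s['tcp_rot'],degrees=True)
print(o,d,'cam in tool',T.inv().apply(o-s['tool_pos']),T.inv().apply(d)); print('imx in tool',T.inv().apply(R.from_rotvec(w['rvec']).as_matrix()[0]))
print(robot.ik([.45,.06,.38],[180,0,-20]),robot.ik([.45,.06,.38],[180,0,160]))
E
```

```text
R near top [ 0.4216 -0.0103  0.064 ]
R far top [ 0.5293 -0.0533  0.064 ]
L near [0.446  0.0456 0.067 ]
L far [0.5523 0.0083 0.067 ]
flap near [0.4508 0.072  0.1   ]
flap far [0.5611 0.0293 0.1   ]
plateL [0.6295 0.0116 0.06  ]
plateR [ 0.6154 -0.0888  0.06  ]
jar [0.6921 0.3429 0.05  ]
bottle [ 0.6774 -0.3251  0.105 ]
mug [ 0.5725 -0.3497  0.09  ]
tape [ 0.4702 -0.357   0.05  ]
[0.118  0.5929 0.3745] [ 0.2906 -0.0996 -0.9516] cam in tool [ 0.0791 -0.0005 -0.0712] [-0.3074  0.0002  0.9516]
imx in tool [ 0.0002  1.     -0.0001]
[  -8.9925  -17.5048   -8.4458   99.059     0.     -168.9925] [ -8.9925 -17.5048  -8.4458  99.059    0.      11.0075]
```

```bash
python3 - <<'E'
from h import *
import json
print(robot.tip_reach)
robot.set_gripper(0.0)
for i,(p,y) in enumerate([([.50,.03,.36],165),([.55,-.10,.36],110)]):
    robot.move_pose(p,[180,0,y]); robot.pause(.2)
    c=cal('wrist'); im=robot.grab_frame('wrist'); cv2.imwrite(f'pics/w{i+1}.png',im)
    json.dump({k:(v.tolist() if hasattr(v,'tolist') else v) for k,v in c.items()},open(f'w{i+1}.json','w'))
print(robot.observe()['time'])
E
```

```text
0.0726
4.3833
```

View pics/w1.png

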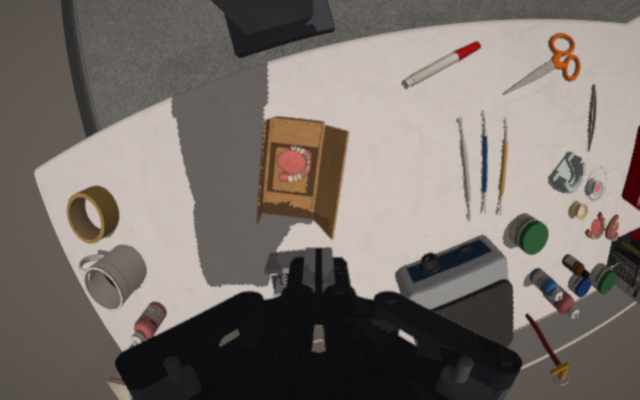

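View pics/w2.png

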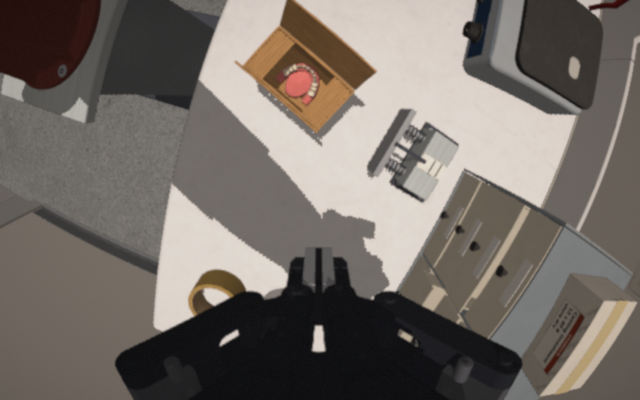

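w1 shows the carton at (300,175) with the backstop mostly hidden behind the fingers. In w2 both are clear, the carton at (300,80) and the backstop plate at (392,142). I'll enlarge these to read the corners.

```bash
python3 - <<'E'
import cv2, numpy as np
o=np.zeros((600,800,3),np.uint8)
a=cv2.imread("pics/w1.png")[110:245,250:355]; o[:,:]=0
a=cv2.resize(a,None,fx=4,fy=4,interpolation=cv2.INTER_CUBIC)[:,:300*2]
b=cv2.resize(cv2.imread("pics/w2.png")[0:210,230:465],None,fx=2,fy=2)
b=cv2.imread("pics/w2.png")[0:210,230:470]
b=cv2.resize(b,(480*5//3,700*3//5*1*5//3) if 0 else (600,525),interpolation=cv2.INTER_CUBIC)
o[:525,:600]=b
cv2.imwrite("pics/zb.png",o[:525,:600])
E
```

```text
(no output)
```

View pics/zb.png

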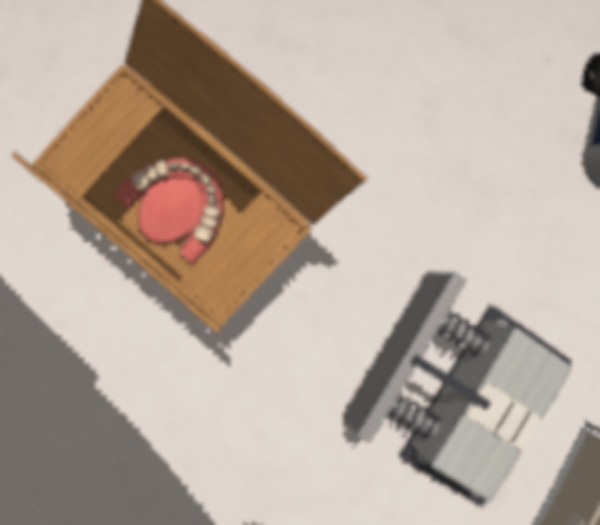

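In the zoom (w2 = zoom/2.5 + (230,0)):
- **Outer hinge:** (125,68) to (308,230).
- **Outer free edge:** (145,0) to (365,180).
- **Inner free edge:** (15,155) to (218,328).
- **Plate top front edge:** about (443,275) to (355,437).

```bash
python3 - <<'E'
import cv2
a=cv2.imread("pics/w1.png")[110:245,250:360]
cv2.imwrite("pics/za.png",cv2.resize(a,None,fx=4,fy=4,interpolation=cv2.INTER_CUBIC))
E
```

```text
(no output)
```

View pics/za.png

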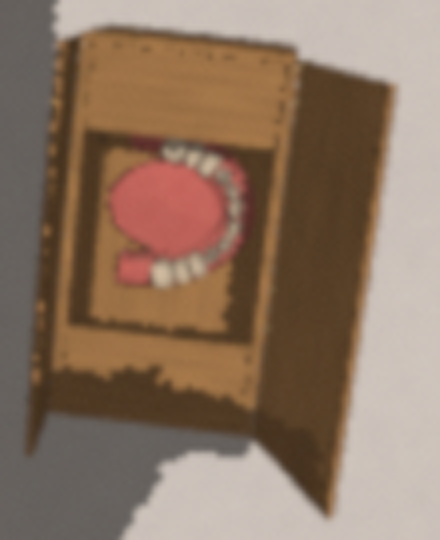

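In za (w1 = zoom/4 + (250,110)):
- **Outer hinge:** (297,60) to (253,435).
- **Outer free edge:** (393,85) to (330,517).
- **Inner free edge:** (60,42) to (30,452).
- **Inner hinge:** (85,38) to (52,410).

Now I'll triangulate these points.

```bash
python3 - <<'E'
from h import *
import json
np.set_printoptions(precision=4,suppress=True)
c1,c2=json.load(open('w1.json')),json.load(open('w2.json'))
A=lambda u,v:(250+u/4,110+v/4); B=lambda u,v:(230+u/2.5,v/2.5)
def tri(a,b):
    o1,d1=ray(c1,*a);o2,d2=ray(c2,*b); t=np.linalg.lstsq(np.c_[d1,-d2],o2-o1,rcond=None)[0]
    p,q=o1+t[0]*d1,o2+t[1]*d2; return (p+q)/2,np.linalg.norm(p-q)
P={'ohN':((297,60),(125,68)),'ohF':((253,435),(308,230)),'ofN':((393,85),(145,0)),'ofF':((330,517),(365,180)),'ifN':((60,42),(15,155)),'ifF':((30,452),(218,328))}
for k,(a,b) in P.items(): print(k,*tri(A(*a),B(*b)))
print('fixed z: oh',onz(c1,*A(297,60),.067),onz(c1,*A(253,435),.067),onz(c2,*B(125,68),.067),onz(c2,*B(308,230),.067))
print('ih',onz(c1,*A(85,38),.064),onz(c1,*A(52,410),.064))
print('plate top front',onz(c2,*B(443,275),.062),onz(c2,*B(355,437),.062))
print('plate top back',onz(c2,*B(465,280),.062),onz(c2,*B(372,440),.062))
print('plate bot front',onz(c2,*B(430,272),.004),onz(c2,*B(345,410),.004))
E
```

```text
ohN [0.4466 0.0514 0.0606] 0.0005805549997876366
ohF [0.5559 0.0069 0.0624] 0.003506442659843427
ofN [0.4549 0.0725 0.1138] 0.0026683598508640775
ofF [0.5639 0.0287 0.1215] 0.0010771303982921026
ifN [ 0.4226 -0.0076  0.1017] 0.0004450599582202703
ifF [ 0.5305 -0.0503  0.1044] 4.744427051807824e-05
fixed z: oh [0.4463 0.0516 0.067 ] [0.5553 0.0088 0.067 ] [0.4477 0.0499 0.067 ] [0.5544 0.0051 0.067 ]
ih [ 0.4234 -0.0069  0.064 ] [ 0.5319 -0.0512  0.064 ]
plate top front [0.6237 0.0106 0.062 ] [ 0.6132 -0.08    0.062 ]
plate top back [0.635  0.0129 0.062 ] [ 0.6218 -0.0783  0.062 ]
plate bot front [0.632  0.0148 0.004 ] [ 0.6161 -0.0761  0.004 ]
```

```bash
cat >> h.py <<'E'
YAW=-21.9; C0=np.array([.4893,-.0002])
def W(x,y,z,c=C0,yaw=YAW):   # carton -> TCP position with fingertips there
    a=np.radians(yaw); return [c[0]+x*np.cos(a)-y*np.sin(a), c[1]+x*np.sin(a)+y*np.cos(a), z+robot.tip_reach]
def fold(s,hz,rho,ystart,t=.002,w=.011):
    """s=-1: hinge at y=-32 (inner), +1: outer"""
    ori=[180,0,YAW-90]; y=lambda v: s*v
    robot.move_pose(W(0,y(ystart),.17),ori)
    robot.line_to(W(0,y(ystart),hz+rho),vel=.12)
    f0=robot.observe()['ft_force']
    for th in np.radians([90,80,70,60,50,40,30,20,12,6]):
        yy=.032-rho*np.cos(th)+t*np.sin(th)+w; zz=hz+rho*np.sin(th)+t*np.cos(th)
        robot.line_to(W(0,y(yy),zz),vel=.06)
        print(int(np.degrees(th)+.5),np.round(robot.observe()['ft_force']-f0,1))
    g=robot.line_to(W(0,y(.032-rho+w),hz-.003),vel=.02,guard=6)
    st=robot.observe(); print('end',g,st['tool_pos'][2]-robot.tip_reach,st['time'])
E
python3 - <<'E'
from h import *
fold(-1,.064,.030,.078)
x=robot.observe()['tool_pos']; robot.line_to([x[0],x[1],x[2]+.1],vel=.15)
c=cal('scene'); cv2.imwrite('pics/s1.png',robot.grab_frame('scene')); cv2.imwrite('pics/t1.png',robot.grab_frame('top'))
im=robot.grab_frame('wrist'); cv2.imwrite('pics/w3.png',im)
E
```

```text
90 [-0.8 -0.3 -0.2]
80 [-0.6  0.7 -0. ]
70 [-0.4  0.2 -0.6]
60 [-0.5  0.6 -0.3]
50 [0.2 0.9 0.2]
40 [ 0.3  0.9 -0.4]
30 [0.7 0.3 0.2]
20 [-0.4  0.6  0.2]
12 [-0.5 -0.2 -0.2]
6 [ 0.5  0.4 -0.9]
end True 0.06669176168830354 10.4917
```

View pics/w3.png

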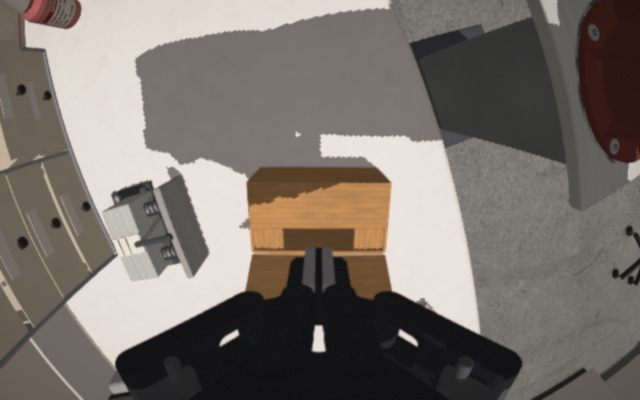

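The inner flap is down flat over the opening, its hinge edge running along about (250,183) to (390,183). The carton is square to the tool and hasn't visibly moved. Next is the outer flap.

```bash
python3 - <<'E'
from h import *
import json
fold(1,.067,.040,.088)
x=robot.observe()['tool_pos']; robot.line_to([x[0],x[1],x[2]+.06],vel=.15)
# look at carton and backstop from behind the -y side
robot.move_pose([.55,-.10,.33],[180,0,110]); robot.pause(.2)
c=cal('wrist'); im=robot.grab_frame('wrist'); cv2.imwrite('pics/w4.png',im)
json.dump({k:(v.tolist() if hasattr(v,'tolist') else v) for k,v in c.items()},open('w4.json','w'))
cv2.imwrite("pics/z4.png",cv2.resize(im[0:230,220:490],None,fx=2.5,fy=2.5,interpolation=cv2.INTER_CUBIC)); print(robot.observe()['time'])
E
```

```text
90 [-0.6  0.9 -0. ]
80 [-0.6  0.8 -0.6]
70 [-0.3  0.3 -0.8]
60 [-1.5  1.   0.5]
50 [-0.2  0.7  0.2]
40 [-0.8  0.4  0.4]
30 [-1.3 -0.  -0.7]
20 [-2.1  0.2 -0.6]
12 [-1.2  0.6  0.3]
6 [-0.4  0.3 -1.1]
end True 0.06962560723955563 16.1833
18.9417
```

View pics/z4.png

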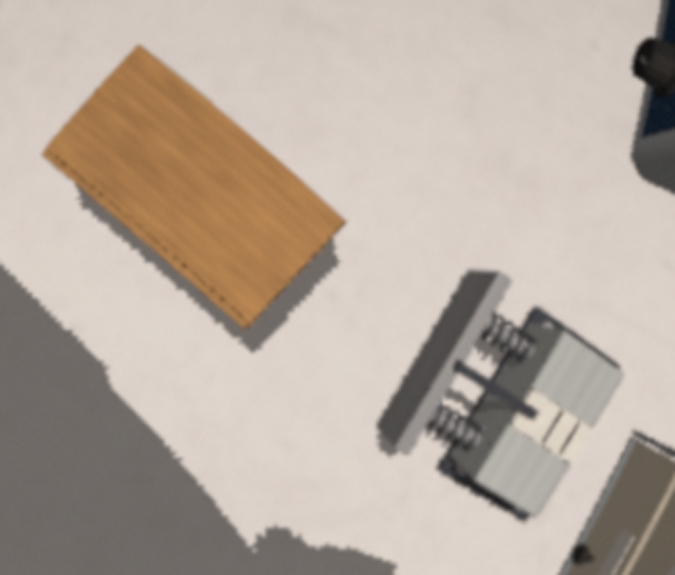

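Both flaps are down. The carton top corners in the zoom are (138,45), (345,222), (247,327) and (43,155). The plate's bottom front edge runs (470,270) to (380,425), and its top back edge (508,277) to (405,455).

```bash
python3 - <<'E'
from h import *
import json
np.set_printoptions(precision=4,suppress=True)
c=json.load(open('w4.json')); im=cv2.imread('pics/w4.png')
hsv=cv2.cvtColor(im,cv2.COLOR_BGR2HSV); m=cv2.inRange(hsv,(8,90,60),(22,255,255)); m[:, 370:]=0; m[150:]=0; m[:,:220]=0
k=max(cv2.findContours(m,0,cv2.CHAIN_APPROX_NONE)[0],key=cv2.contourArea)
pts=np.array([onz(c,*p[0],.0697)[:2] for p in k])
r=cv2.minAreaRect((pts*1000).astype(np.float32)); print('carton',r)
B=lambda u,v:(220+u/2.5,v/2.5)
for n,u,v,z in [('bfL',470,270,.004),('bfR',380,425,.004),('tbL',508,277,.062),('tbR',403,455,.062),('tfL',487,272,.062),('tfR',388,452,.062)]: print(n,onz(c,*B(u,v),z))
for n,u,v,z in [('ptr0',457,365,.062),('ptr1',535,412,.062)]: print(n,onz(c,*B(u,v),z))
# block rear/front light corners
for n,u,v in [('b1',565,335),('b2',622,375),('b3',568,462),('b4',527,515)]: print(n,onz(c,*B(u,v),.06))
E
```

```text
carton ((488.5830993652344, -0.3646087646484375), (63.5991096496582, 118.18976593017578), 67.96678161621094)
bfL [0.6314 0.0151 0.004 ]
bfR [ 0.6174 -0.0791  0.004 ]
tbL [0.6332 0.0133 0.062 ]
tbR [ 0.6189 -0.0805  0.062 ]
tfL [0.6232 0.0114 0.062 ]
tfR [ 0.6118 -0.0817  0.062 ]
ptr0 [ 0.6262 -0.033   0.062 ]
ptr1 [ 0.6706 -0.0387  0.062 ]
b1 [0.6706 0.0003 0.06  ]
b2 [ 0.7069 -0.0049  0.06  ]
b3 [ 0.6984 -0.0545  0.06  ]
b4 [ 0.69   -0.0862  0.06  ]
```

```bash
python3 - <<'E'
from h import *
np.set_printoptions(precision=4,suppress=True)
ya=-22.0; yb=-8.3; d=np.array([np.cos(np.radians(yb)),np.sin(np.radians(yb))]); F=np.array([.620,-.0338])
c=[.4886,-.0004]
robot.move_pose([*c,.20],[180,0,ya]); print(robot.observe()['q'])
robot.set_gripper(.085)
print('bump',robot.line_to([*c,.092],vel=.1,guard=10))
robot.set_gripper(0.0); robot.pause(.2)
s=robot.observe(); print(s['gripper_width'],s['gripper_force'],s['ft_force'],s['tool_pos'])
p=s['tool_pos']; robot.line_to([p[0],p[1],p[2]+.005],vel=.05)
P=F-.074*d
robot.line_to([*P,p[2]+.005],vel=.08,rotation=[180,0,yb])
robot.pause(.2); f0=robot.observe()['ft_force']
g=robot.line_to([*P,p[2]-.001],vel=.02,guard=3); robot.pause(.2)
s=robot.observe(); print('down',g,s['tool_pos'],p[2],f0,s['ft_force'],s['tcp_rot'],s['time'])
im=robot.grab_frame('wrist'); cv2.imwrite('pics/w5.png',im)
E
```

```text
[ -15.4324  -13.4719  -23.8736   79.5899   -0.0008 -173.4082]
bump False
0.0633474760049787 67.9955005645752 [0.6129 1.6168 6.6582] [ 0.4892 -0.0004  0.0929]Traceback (most recent call last):
  File "<stdin>", line 12, in <module>
plant.IKError: the arm cannot follow that straight line within its joint ranges
```

The straight line fails because joint 6 would leave its range. The carton is already gripped and 5 mm up, so I'll raise it clear and spin joint 6 the other way. That keeps the wrist camera over the plate.

```bash
python3 - <<'E'
from h import *
np.set_printoptions(precision=4,suppress=True)
ya=-22.0; yb=-8.3; d=np.array([np.cos(np.radians(yb)),np.sin(np.radians(yb))]); F=np.array([.620,-.0338]); P=F-.074*d
zg=.092
s=robot.observe(); p=s['tool_pos']; print(s['time'],p,s['ft_force'],s['gripper_width'])
robot.line_to([p[0],p[1],.20],vel=.12)
q=np.array(robot.observe()['q'])
for k in (-60,60,None):
    t=q.copy(); t[5]=k if k is not None else 0
    if k is None: break
    robot.goto_joints(t)
qt=robot.ik([*P,.20],[180,0,yb]); print('qt',qt)
robot.goto_joints(qt)
print(robot.observe()['time'])
robot.line_to([*P,zg+.006],vel=.12); robot.pause(.2)
f0=robot.observe()['ft_force']
g=robot.line_to([*P,zg-.002],vel=.02,guard=4); robot.pause(.2)
s=robot.observe(); print('down',g,s['tool_pos'],f0,s['ft_force'],s['tcp_rot'],s['gripper_width'],s['time'])
im=robot.grab_frame('wrist'); cv2.imwrite('pics/w5.png',im)
E
```

```text
24.95 [ 0.4889 -0.0003  0.0976] [-0.082  -0.8741 -6.0087] 0.06363131669582171
qt [-16.1196  -2.889  -14.2228  78.6663   0.     172.1804]
31.2
down True [ 0.5471 -0.0232  0.0929] [-0.0846 -0.5514 -6.5586] [-0.5509 -0.2562  5.2554] [179.9965  -0.0524  -8.3008] 0.06330908156372775 32.9417
```

View pics/w5.png

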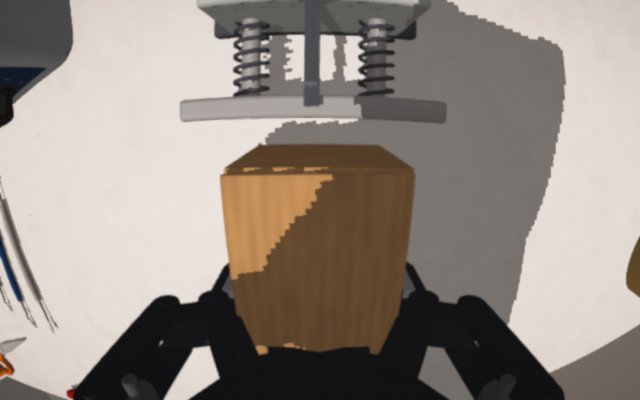

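The view shows the plate spanning columns 180–446 at rows 98–123, with the carton's front top edge running (221,175) to (413,172). The pointer is at column 312. Now I'll calculate the lateral offset and yaw.

```bash
python3 - <<'E'
from h import *
np.set_printoptions(precision=4,suppress=True)
c=cal('wrist'); yb=-8.3; a=np.radians(yb); d=np.array([np.cos(a),np.sin(a)]); n=np.array([-d[1],d[0]])
s=robot.observe(); p=s['tool_pos'][:2]
def L(u,v,z): q=onz(c,u,v,z)[:2]-p; return np.round([q@d*1e3,q@n*1e3],1)
im=cv2.imread('pics/w5.png'); hsv=cv2.cvtColor(im,cv2.COLOR_BGR2HSV)
g=cv2.cvtColor(im,cv2.COLOR_BGR2GRAY)
for v in (106,110,114): # plate ends by gradient
    r=g[v,150:480].astype(int); e=np.abs(np.diff(r)); print(v,'L',150+np.argmax(e[:70]),'R',150+230+np.argmax(e[230:330]))
for col in (195,215,380,430):
    r=g[85:135,col].astype(int); e=np.diff(r); i=np.argsort(-np.abs(e))[:4]; print(col,[(85+k,e[k]) for k in sorted(i)])
for t,u,v,z in [('plateL',181,111,.062),('plateR',446,111,.062),('frontL',195,122,.062),('frontR',435,121,.062),('cartL',221,175,.0697),('cartR',413,172,.0697),('cbotL',262,146,.0),('cbotR',383,146,.0),('ptr',312,100,.062)]: print(t,L(u,v,z))
E
```

```text
106 L 179 R 446
110 L 179 R 446
114 L 179 R 445
195 [(np.int64(98), np.int64(-39)), (np.int64(99), np.int64(-28)), (np.int64(120), np.int64(36)), (np.int64(121), np.int64(28))]
215 [(np.int64(96), np.int64(-23)), (np.int64(97), np.int64(-53)), (np.int64(119), np.int64(59)), (np.int64(120), np.int64(19))]
380 [(np.int64(89), np.int64(-19)), (np.int64(90), np.int64(-15)), (np.int64(93), np.int64(17)), (np.int64(94), np.int64(15))]
430 [(np.int64(99), np.int64(-13)), (np.int64(100), np.int64(-14)), (np.int64(121), np.int64(12)), (np.int64(122), np.int64(21))]
plateL [78.9 47.1]
plateR [ 78.6 -44.4]
frontL [74.7 41.9]
frontR [ 74.9 -40.4]
cartL [57.4 30.9]
cartR [ 58.3 -30.9]
cbotL [57.7 29.7]
cbotR [ 57.8 -35.4]
ptr [80.4  1.5]
```

```bash
python3 - <<'E'
from h import *
np.set_printoptions(precision=4,suppress=True)
yb=-8.3; a=np.radians(yb); d=np.array([np.cos(a),np.sin(a)]); n=np.array([-d[1],d[0]])
P=np.array([.620,-.0338])-.074*d; z=.092
def F():
    f=[]
    for _ in range(4): robot.pause(.03); f.append(robot.observe()['ft_force'])
    f=np.mean(f,0); return np.array([f[:2]@d,f[:2]@n,f[2]])
z=robot.observe()['tool_pos'][2]; 
for i in range(6):
    f=F(); print('z',z,f)
    if f[2]<-1: break
    z+=.0003; robot.line_to([*P,z],vel=.02)
for s in [6,12,15,18,21,24,27,29,31]:
    q=P+d*s*1e-3+n*.0013*min(1,s/12); robot.line_to([*q,z],vel=.05); f=F(); t=robot.observe()['tool_pos'][:2]-P
    print(s,'real',np.round([t@d*1e3,t@n*1e3],2),f)
    if f[0]<-11: break
s=robot.observe(); print(s['time'],s['tcp_rot'],s['gripper_width'])
cv2.imwrite('pics/w6.png',robot.grab_frame('wrist'))
E
```

```text
z 0.0929160737195657 [-0.4061 -0.7287  5.3203]
z 0.0932160737195657 [-0.283  -0.006  -3.0805]
6 real [5.95 0.68] [ 1.1863  0.0526 -4.8429]
12 real [11.9   1.33] [ 1.0187 -0.0865 -4.1964]
15 real [14.98  1.29] [ 0.682  -0.0435 -5.1367]
18 real [17.94  1.32] [-0.8733 -0.0828 -5.1409]
21 real [20.76  1.34] [-3.5676  0.3529 -3.6345]
24 real [23.59  1.3 ] [-5.4996  0.2154 -2.495 ]
27 real [26.21  1.28] [-7.7468 -0.4887 -0.277 ]
29 real [27.77  1.31] [-11.4152  -0.4036   2.1078]
36.6083 [-179.9969    0.2881   -8.3136] 0.06349823401654703
```

View pics/w6.png

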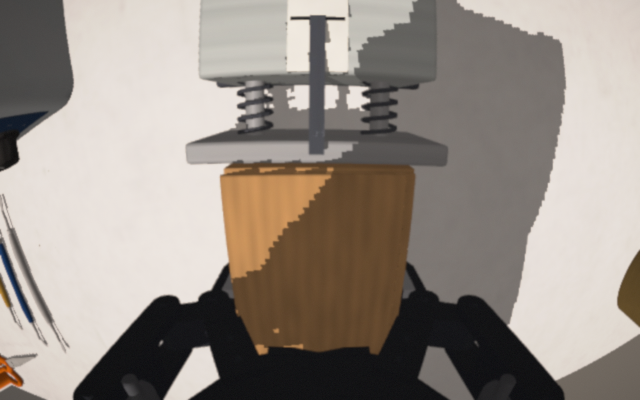

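The pointer tip, at about (317,15), is just reaching the first index line, so travel is about 11.5 mm. The carton (221–413) is centred on the plate (187–447). Another 5.5 mm is needed.

```bash
python3 - <<'E'
from h import *
np.set_printoptions(precision=4,suppress=True)
yb=-8.3; a=np.radians(yb); d=np.array([np.cos(a),np.sin(a)]); n=np.array([-d[1],d[0]])
P=np.array([.620,-.0338])-.074*d; z=.0932161
for s in [31,33,34,35,36]:
    robot.line_to([*(P+d*s*1e-3+n*.0013),z],vel=.03); robot.pause(.15)
    o=robot.observe(); t=o['tool_pos'][:2]-P; print(s,t@d*1e3,o['ft_force'],o['gripper_width'])
    if t@d>.0329: break
robot.pause(.5); o=robot.observe(); t=o['tool_pos'][:2]-P; print(t@d*1e3,o['ft_force'],o['tcp_rot'],o['time'])
w=robot.grab_frame('wrist'); r=robot.grab_frame('scene'); cv2.imwrite('pics/w7.png',w)
x=cv2.resize(r[170:250,270:390],(480,320),interpolation=cv2.INTER_CUBIC)
cv2.imwrite('pics/f7.png',np.vstack([cv2.resize(w[0:200,150:480],(480,280)),x]))
E
```

```text
31 29.515091715116338 [-13.2337   0.2158   4.4682] 0.06344148409204689
33 31.246585422882124 [-14.5753   1.2623   4.912 ] 0.06365364945285715
34 31.985280669844624 [-16.9526   1.26     7.5439] 0.06332193234159368
35 32.836472393286904 [-19.1269   2.056    8.3372] 0.06366517088385891
36 33.66284740389309 [-19.6208   0.4774   8.8206] 0.06361672503618904
33.699245739142754 [-19.2227   1.6693   8.7596] [179.9902   0.4307  -8.3243] 39.1583
```

View pics/f7.png

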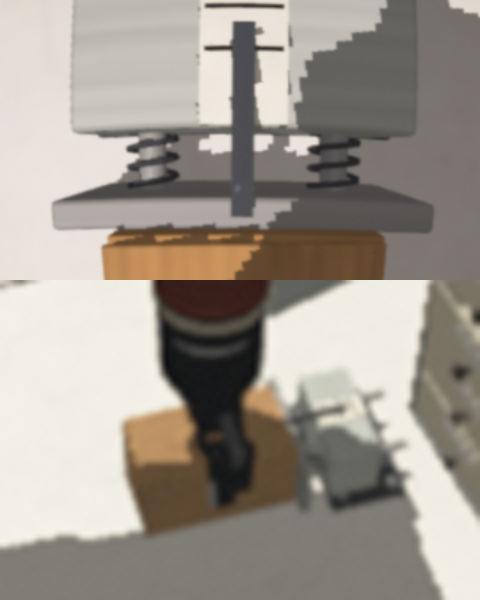

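The pointer sits midway between the lines: its tip is at row 22, with the lines at rows 5 and 47. The carton is square and closed. I'll ease off the downward load slightly, check once more and hand in.

```bash
python3 - <<'E'
from h import *
yb=-8.3; a=np.radians(yb); d=np.array([np.cos(a),np.sin(a)]); n=np.array([-d[1],d[0]])
P=np.array([.620,-.0338])-.074*d
robot.line_to([*(P+d*.0352+n*.0013),.0932161+.0003],vel=.02); robot.pause(.8)
o=robot.observe(); t=o['tool_pos'][:2]-P; print(t@d*1e3,o['ft_force'],o['qvel'].round(2),o['time'])
w=robot.grab_frame('wrist'); col=cv2.cvtColor(w,cv2.COLOR_BGR2GRAY)
print('lines',col[0:45,300].tolist()); print('ptr',col[0:30,317].tolist())
tr=t@d*1e3-16.3
if 14<tr<20 and o['ft_force'][2]>-5.5: print(robot.job_done())
E
```

```text
33.419803050906005 [-14.424916     1.29774287   1.53844856] [ 0.01 -0.04  0.07 -0.02 -0.1   0.05] 40.3083
lines [223, 193, 107, 48, 98, 176, 220, 227, 228, 228, 228, 228, 229, 229, 229, 230, 230, 230, 230, 231, 231, 231, 231, 231, 231, 231, 231, 231, 231, 231, 227, 199, 126, 60, 76, 155, 221, 232, 233, 233, 234, 234, 234, 233, 233]
ptr [220, 176, 97, 50, 106, 187, 222, 226, 227, 227, 226, 227, 227, 227, 212, 132, 80, 75, 76, 76, 77, 77, 76, 76, 77, 77, 77, 77, 76, 78]
the job is handed in; nothing more can be done
None
```

I closed both flaps, inner first and then outer, and handed the job in at about 40 s with the arm still gripping the carton and pushing it end-on and centred against the plate. The plate is in about 17 mm by arm position, which is about 12 N from the spring, and the pointer is midway between the two index lines; the wrist reads about 14 N because the carton also drags on the bench.

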